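Catch the falling lid of the torch-parts case and let it down shut

ROBOT

A 6-joint arm with a two-finger parallel gripper is mounted at the origin on the work surface. World frame = base frame: x ahead of the robot, y to its left, z up, the work surface at z = 0. Lengths are in m, angles in degrees, forces in N, time in s.
With the tool pointing down it reaches from about 0.25 to 0.725 m from the base axis. Payload 9.7 kg.
Tool frame: the origin (TCP) lies at the very end of the fingers, on their centre line; the grasp point (between the pads) lies 19 mm behind it (bot.grip_point_offset is the distance from the TCP to the grasp point, in m); y points along the fingers, x is the direction in which the jaws open and shut, and the axes are right-handed (so a half turn about y gives the same grasp; the last joint's range is limited). The gripper opens to 85 mm and grips with 20 to 120 N. Pads are 22 mm wide; open, the fingers measure 114 mm over their backs; the gripper's body (76 mm by 85 mm) begins 54 mm behind the grasp point. The pads swing forward as they close: fully open they stand 13 mm farther back than shut.
Start: joints at [73.682, 4.979, 10.078, 95.1, 0, 90], TCP at [0.155, 0.528, 0.211] pointing down, gripper open.
Joint ranges: [-179.16, 179.16], [-48.56, 103.87], [-65.8, 70.77], [-126.05, 130.52], [-82.76, 87.17], [-180, 180]. Speed limits (degrees/s): [127.2, 127.2, 147.25, 180, 180, 180].

INTERFACE

Orientations are given as [roll, pitch, yaw] about the fixed x, y, z axes, in that order (R = Rz(yaw) Ry(pitch) Rx(roll)).
In Python, from workcell import bot gives the robot as it stands.
- The arm moves only by the shell command python3 -m inch 'ROWS' [FORCE]. ROWS is JSON, a list of rows, each a list of 3 entries, a list of its own where there are three numbers: the shift along the tool's x, y, z in mm, then the turn, a rotation vector about the tool's x, y, z in rad, then the finger opening in mm, from 0 to 85.4. In form: [[[x, y, z], [ax, ay, az], grip], ...]. A call has 1 to 20 rows; each row is the pose to reach, as a shift and turn from the pose measured when the call began, along the tool's axes at that moment; what a row does not reach only later rows make up. A row lasts 1/10 s, in which the tool goes at most 50 mm and 8.59 degrees, less where a joint would pass 70% of its speed; a pose out of reach is approached as far as the arm can. A call with a gripper value outside its range is refused whole. The fingers move at their own pace and stop on an object; FORCE is the grip in N (left out, the last holds). Time passes only in rows, so rows that repeat a pose let the fingers close. It gives the time, the measured TCP pose, the force and the opening at its end, in the units of the state.
- bot.get_obs(): the state, without advancing time (a new reading comes with each control period).
- bot.camera(name): name is "scene" or "top" or "wrist"; returns a dict with "frame" (384x512x3 uint8, red, green, blue), "mtx" (3x3 intrinsics, pixels), "origin" and "orientation" of the camera in the world. Camera axes: x right, y down, z forward; pixel columns grow to the right and rows downward; lengths in m; the calibration is good to about 2 mm. The wrist camera is an equidistant fisheye: a pixel r from the principal point sees the ray r / f radians off the axis. A picture is of the moment at which its call begins. There is no depth.
- bot.job_done(): hands the job in, once; it reports no verdict.
Trained networks look in a picture, given as the dict that the camera call returned (one of the last four; its "shot" number tells which), for a name from the list of things; names that differ only in an ending like _2 or _b are one class to them, and where a whole thing is asked for, a point or a joint stands for the part that bears it (a point fixed in the world has none). Each returns a list of dicts, best first, with "confidence" (0 to 1); they miss things now and then, are a little off and sometimes report something else, mostly with a low value. They report only what shows in the picture. A call takes as long as a camera call. They do not tell look-alikes from the thing itself.
- bot.search_frame(picture, name): "box" ([left, top, right, bottom] in pixels, round what is visible of it).
- bot.cut_out(picture, name): "region" (384x512 bool, what is visible of it) and "box" ([left, top, right, bottom] in pixels, round what is visible of it).
The state is a dict: "time": time; "q": joint angles; "qd": joint speeds; "joint_efforts": joint torques, N m; "ee_pos": TCP position; "tcp_rot": TCP orientation; "wrist_force": force on the tool from outside, world axes, zero at the start; "torque": the same for the moment, N m; "opening": finger opening in m.
Only numpy, scipy, OpenCV 4.12 (cv2) and the standard library are available. Lean on these libraries where they do the work, as an engineer would, in place of code of your own. Each camera call takes 0.05 s, during which the arm holds its last target. There are 200 camera calls.

TASK

Close the torch-parts case without letting its lid slam: tip the upright lid towards you with a fingertip until it starts to fall, catch it from beneath on the outside of a finger while it is still about half open and keep it still there for half a second, then lower it slowly on the finger until it is fully shut, and take the hand away. Do not grip, squeeze or force the lid or the case, and leave the things standing beside it where they are.

Things in the scene. Friction and masses are not known exactly. Their poses are not given: they have to be found in the camera images.
- case: Black case of torch parts (brass collets, clay-coloured nozzles), fixed to the bench: 110 mm deep (its x), 140 mm wide (its y), 100 mm high (z). Origin: centre of its underside, on the bench. Its x axis points from its front, which faces the robot (up to 20 degrees askew), to the hinge side; z up. The lid is hinged at the top of the far side, 55 mm from the origin along +x.
- lid (a joint): Opening of the red lid in rad: 0 shut (level), 1.57 upright, 1.95 fully back. Stiff, damped hinge: the lid starts at 1.54 to 1.65 and stays there; pulled forward below 1.35 to 1.25 it falls by itself, slowly at first (0.7 to 1.8 s from 1.15 to 0.8), then up to 0.7 to 1.1 rad/s, and slams shut unless carried. Carrying it at its edge takes about 1 N. Gentle closing is under 0.4 rad/s.
- lid_edge (a point): Middle of the lid's free edge (yellow stripe), on the face that is underneath when shut and faces the robot when upright. Flat plate, 135 mm from hinge to this edge, 140 mm wide, 8 mm thick, about 0.2 kg. Shut, this edge overhangs the case's front by 25 mm, 100 mm above the bench: a fingertip sloping 35 to 45 degrees off plumb, from the robot's side can stay under this lip until the lid is shut.
- lid_hinge (a point): Middle of the lid's hinge line, at the top of the case's far side, 100 mm above the bench. It keeps its place.
- paste_jar: White jar with black cap, 60 mm across, 70 mm high, loose, standing to one side of the case. Origin: centre of its underside. Not to be moved.
- tube_offcut: Offcut of aluminium tube standing on end, 48 mm across, 90 mm high, loose, to one side of the case. Origin: centre of its underside. Not to be moved.
- weld_block: Dark steel block 50 x 50 mm, 60 mm high, loose, to one side of the case. Origin: centre of its underside. Not to be moved.
Not all that is in view belongs to the job. Of the things shaped like the case, the black one is meant.

How it is judged:
By the outcome, as a careful person would: the job done as asked, in the order asked, and still so for the second after the job is handed in, with the robot touching nothing.
It also fails if it takes over 48 s, if anything falls off the work surface, if the arm or the gripper's body presses on something with over 40 N, if the wrist force passes 120 N, or if a joint passes its speed limit or range.

## Working session

There is one attempt and no reset: what is moved stays moved. The work goes in short steps, Python scripts to look and compute and a shell command to move; the robot and the scene stay as the last step left them, time stands still between calls to the robot, and variables do not carry over. Pictures are saved under pics/ and viewed, about 8 in all and at most 12, crops included, and the job is handed in when it is done.

```bash
ls; mkdir -p pics; python3 - <<'E'
from workcell import bot
import cv2,numpy as np
print({k:np.round(v,3) for k,v in bot.get_obs().items()})
ims=[]
for n in ["scene","top"]:
    p=bot.camera(n); f=p["frame"]; ims.append(f)
    print(n,p["mtx"].tolist(),np.round(p["origin"],4),np.round(p["orientation"],4).tolist())
    for t in ["case","lid","lid_edge","lid_hinge","paste_jar","tube_offcut","weld_block"]:
        try: print(t,[(np.round(d["box"]).tolist(),round(d["confidence"],2)) for d in bot.search_frame(p,t)][:4])
        except Exception as e: print(t,e)
    cv2.imwrite(f"pics/{n}1.png",cv2.resize(f[:,:,::-1],(768,576)))
E
```

```text
pics
{'time': np.float64(0.0), 'q': array([ 7.3682e+01,  5.0100e+00,  1.0034e+01,  9.5101e+01, -3.0000e-03,
        9.0002e+01]), 'qd': array([-0.084, -0.089, -0.002,  0.009, -0.015, -0.023]), 'joint_efforts': array([ 2.0000e-03, -5.2039e+01,  4.6480e+01,  1.7000e-02,  0.0000e+00,
       -0.0000e+00]), 'ee_pos': array([0.154, 0.528, 0.21 ]), 'tcp_rot': array([-9.0003e+01,  7.6000e-02,  7.3680e+01]), 'wrist_force': array([-1.033,  0.215, -0.379]), 'torque': array([-0.017,  0.049, -0.024]), 'opening': np.float64(0.085)}
scene [[478.54038665579685, 0.0, 252.07436319722282], [0.0, 478.54038665579685, 187.80600472344602], [0.0, 0.0, 1.0]] [ 0.9702 -0.4808  1.0179] [-145.4486, 0.0854, 34.7328]
case [([147.0, 283.0, 245.0, 384.0], 0.89), ([215.0, 143.0, 295.0, 241.0], 0.76), ([162.0, 87.0, 237.0, 167.0], 0.62), ([276.0, 199.0, 357.0, 300.0], 0.61)]
lid [([161.0, 89.0, 236.0, 144.0], 0.94), ([273.0, 202.0, 362.0, 273.0], 0.7), ([250.0, 145.0, 292.0, 220.0], 0.61), ([146.0, 285.0, 248.0, 384.0], 0.58)]
lid_edge [([162.0, 87.0, 234.0, 143.0], 0.94), ([249.0, 144.0, 292.0, 223.0], 0.81), ([151.
[... 668 characters left out ...]
222.0, 142.0, 286.0, 206.0], 0.69), ([174.0, 247.0, 235.0, 306.0], 0.69)]
lid [([174.0, 249.0, 235.0, 306.0], 0.89), ([222.0, 142.0, 283.0, 158.0], 0.87), ([354.0, 106.0, 416.0, 166.0], 0.83), ([231.0, 75.0, 297.0, 133.0], 0.81)]
lid_edge [([224.0, 141.0, 283.0, 160.0], 0.98), ([177.0, 247.0, 235.0, 305.0], 0.95), ([355.0, 108.0, 415.0, 168.0], 0.84), ([234.0, 74.0, 292.0, 130.0], 0.67)]
lid_hinge [([354.0, 107.0, 416.0, 167.0], 0.75), ([232.0, 70.0, 295.0, 134.0], 0.7), ([221.0, 145.0, 283.0, 160.0], 0.67), ([305.0, 160.0, 330.0, 180.0], 0.6)]
paste_jar [([168.0, 151.0, 195.0, 179.0], 0.58)]
tube_offcut [([304.0, 161.0, 328.0, 184.0], 0.84)]
weld_block [([309.0, 202.0, 331.0, 227.0], 0.79)]
```

View pics/scene1.png

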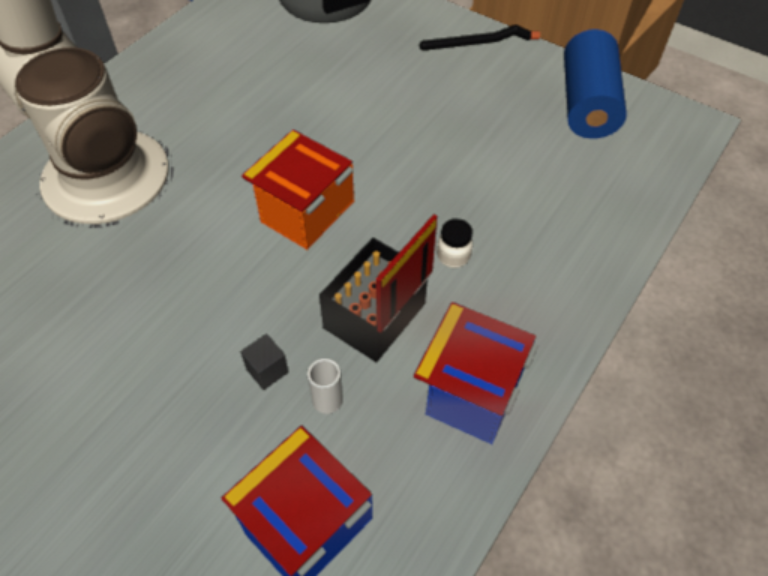

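View pics/top1.png

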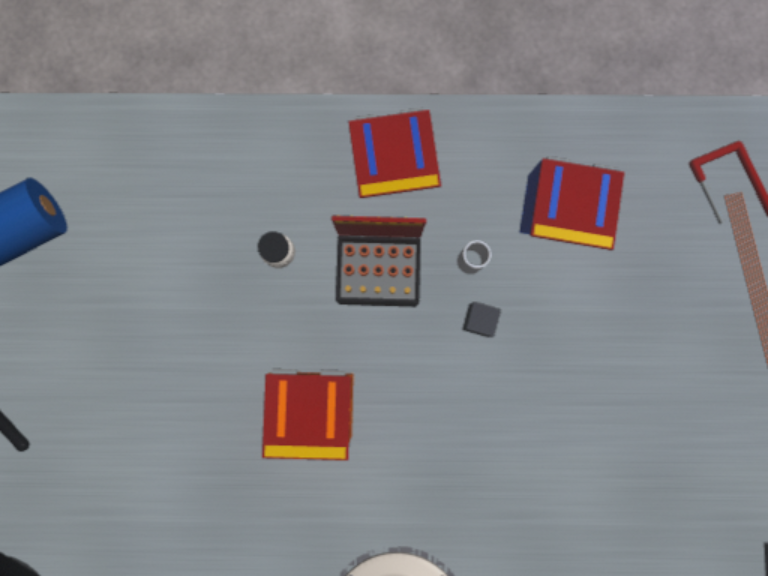

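The scene holds four cases: orange-bodied at scene (299,190), two blue ones at (478,370) and (300,500), and a black one at (375,295), top view (378,260). The black one fits: it is the only open one, with brass and clay parts, and the jar, tube and block stand around it. I'll confirm it and measure on a crop.

```bash
cat > h.py <<'E'
import numpy as np,cv2
from scipy.spatial.transform import Rotation as R
def rot(o): return R.from_euler('xyz',o,degrees=True).as_matrix()
def proj(p,X):
    X=np.atleast_2d(X); c=(X-p["origin"])@rot(p["orientation"]); u=c@np.array(p["mtx"]).T
    return u[:,:2]/u[:,2:]
def back(p,uv,z):
    uv=np.atleast_2d(uv).astype(float); r=np.c_[uv,np.ones(len(uv))]@np.linalg.inv(p["mtx"]).T@rot(p["orientation"]).T
    o=np.array(p["origin"]); return o+r*((z-o[2])/r[:,2])[:,None]
E
python3 - <<'E'
from workcell import bot
from h import *
out=[]
for n,(x0,y0,x1,y1) in {"top":(214,136,294,212),"scene":(208,138,304,244)}.items():
    p=bot.camera(n); c=p["frame"][y0:y1,x0:x1,::-1]; k=5
    c=cv2.resize(c,None,fx=k,fy=k,interpolation=cv2.INTER_CUBIC)
    c=cv2.resize(c,(400,int(c.shape[0]*400/c.shape[1])))if n=="top" else cv2.resize(c,(400,442))
    out.append(cv2.copyMakeBorder(c,0,442-c.shape[0],0,0,cv2.BORDER_CONSTANT))
    if n=="top":
        for t in ["paste_jar","tube_offcut","weld_block"]:
            for d in bot.search_frame(p,t)[:1]:
                b=d["box"]; print(t,np.round(back(p,[[(b[0]+b[2])/2,(b[1]+b[3])/2]],.05),3))
        print("orange top",np.round(back(p,[[175,248],[235,248],[235,306],[175,306]],.106),3))
cv2.imwrite("pics/crop2.png",np.hstack(out))
E
```

```text
paste_jar [[0.644 0.217 0.05 ]]
tube_offcut [[ 0.63  -0.134  0.05 ]]
weld_block [[ 0.523 -0.145  0.05 ]]
orange top [[0.433 0.221 0.106]
 [0.434 0.074 0.106]
 [0.295 0.073 0.106]
 [0.294 0.218 0.106]]
```

View pics/crop2.png

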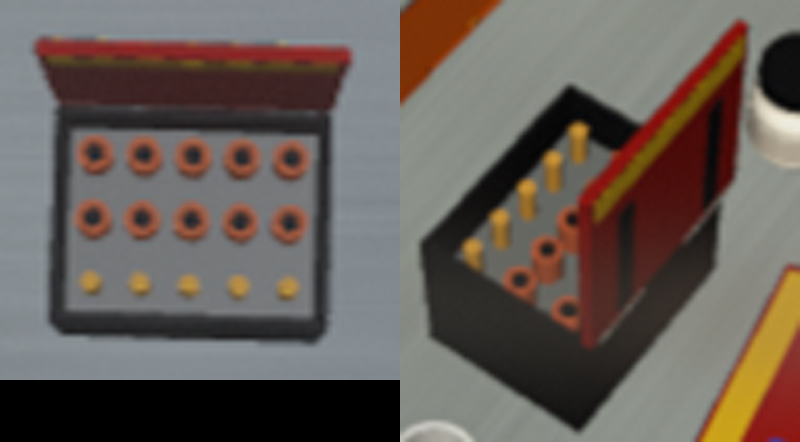

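The left half (top view) shows the open black case with clay and brass parts. Its rim front is at about v=325 and the lid's top corners are at (38,40) and (350,50). The right half (scene view) shows the same case with the red lid upright, which confirms the target. Next I'll fit its pose.

```bash
python3 - <<'E'
from workcell import bot
from h import *
from scipy.optimize import least_squares
T=lambda l:[(214+(u+.5)/5-.5,136+(v+.5)/5-.5) for u,v in l]
S=lambda l:[(208+(u-400+.5)/4.1667-.5,138+(v+.5)/4.17-.5) for u,v in l]
t=bot.camera("top"); s=bot.camera("scene")
pt=T([(52,322),(325,332),(38,40),(350,50)]); ps=S([(422,243),(570,87),(432,337),(578,430),(712,265),(580,197),(597,207),(740,22),(747,36)])
def lid(th,y,o): # o=thickness offset
    return (.055-.135*np.cos(th)+o*np.sin(th),y,.1+.135*np.sin(th)+o*np.cos(th))
def W(P,c): a=c[2]; P=np.array(P); return np.c_[c[0]+P[:,0]*np.cos(a)-P[:,1]*np.sin(a),c[1]+P[:,0]*np.sin(a)+P[:,1]*np.cos(a),P[:,2]]
def res(c):
    th=c[3]; A=W([(-.055,.07,.1),(-.055,-.07,.1),lid(th,.07,.008),lid(th,-.07,.008)],c)
    B=W([(-.055,-.07,.1),(-.055,.07,.1),(-.055,-.07,0),(.055,-.07,0),(.055,.07,0),lid(th,-.07,0),lid(th,-.07,.008),lid(th,.07,0),lid(th,.07,.008)],c)
    return np.r_[proj(t,A)-pt,proj(s,B)-ps].ravel()
r=least_squares(res,[.6,.04,0,1.57],loss="soft_l1")
print(r.x,np.degrees(r.x[2])); print(np.round(r.fun.reshape(-1,2),1))
c=r.x; print("hinge",W([(.055,0,.1)],c))
E
```

```text
[ 0.60356885  0.03482363 -0.02472456  1.56637231] -1.4166130789236764
[[-1.3  0.6]
 [ 0.3  0.3]
 [-1.  -0.3]
 [ 0.  -0.5]
 [-0.8  0.4]
 [-0.2 -1. ]
 [-0.3  0.2]
 [ 0.5  1.1]
 [ 1.1  1. ]
 [-0.6  0.9]
 [-1.5  0.5]
 [-0.1 -0.8]
 [ 1.4 -2.5]]
hinge [[0.65855204 0.03346392 0.1       ]]
```

```bash
cat >> h.py <<'E'
HX,HY,A=.6585,.0335,-.0247
def pose(x,z,tilt,yc=-.008):
    P=np.array([HX+x*np.cos(A)-yc*np.sin(A),HY+x*np.sin(A)+yc*np.cos(A),z]); t=np.radians(tilt)
    M=np.array([[np.cos(t),np.sin(t),0],[0,0,1],[np.sin(t),-np.cos(t),0]])
    return P,R.from_euler('z',A).as_matrix()@M
def rows(o,L):
    R0=rot(o["tcp_rot"]); p0=np.array(o["ee_pos"])
    for l in L:
        P,M=pose(*l); print(l,np.round((P-p0)@R0*1000,1).tolist(),np.round(R.from_matrix(R0.T@M).as_rotvec(),3).tolist())
def case(o): # tcp in hinge frame mm
    d=np.array(o["ee_pos"])-[HX,HY,0]; c,s=np.cos(A),np.sin(A); y=rot(o["tcp_rot"])[:,1]
    return np.round([1e3*(d[0]*c+d[1]*s),1e3*(-d[0]*s+d[1]*c),1e3*d[2],np.degrees(np.arctan2(y[0],-y[2]))],1)
E
python3 - <<'E'
from workcell import bot
from h import *
rows(bot.get_obs(),[(-.12,.33,0),(-.1,.33,20),(.03,.31,40)])
E
```

```text
(-0.12, 0.33, 0) [-371.4, -118.8, -508.7] [0.0, 1.311, -0.0]
(-0.1, 0.33, 20) [-366.3, -118.8, -528.0] [-0.229, 1.297, -0.297]
(0.03, 0.31, 40) [-332.8, -98.8, -653.6] [-0.456, 1.254, -0.594]
```

```bash
python3 -m inch '[[[-25,-50,-35],[0,0.13,0],0],[[-60,-90,-80],[0,0.26,0],0],[[-90,-118,-120],[0,0.39,0],0],[[-120,-118,-160],[0,0.52,0],0],[[-150,-118,-200],[0,0.65,0],0],[[-180,-118,-240],[0,0.78,0],0],[[-210,-118,-280],[0,0.91,0],0],[[-240,-118,-320],[0,1.04,0],0],[[-270,-118,-360],[0,1.17,0],0],[[-300,-118,-400],[0,1.3,0],0],[[-330,-118,-440],[-0.1,1.31,-0.13],0],[[-355,-118,-480],[-0.2,1.3,-0.26],0],[[-362,-118,-520],[-0.3,1.29,-0.4],0],[[-355,-113,-565],[-0.4,1.265,-0.52],0],[[-345,-108,-610],[-0.456,1.254,-0.594],0],[[-333,-99,-653],[-0.456,1.254,-0.594],0],[[-333,-99,-653],[-0.456,1.254,-0.594],0],[[-333,-99,-653],[-0.456,1.254,-0.594],0],[[-333,-99,-653],[-0.456,1.254,-0.594],0]]' 20; python3 - <<'E'
from workcell import bot
from h import *
o=bot.get_obs(); print(o["time"],case(o),np.round(o["q"],1),np.round(o["wrist_force"],1),o["opening"])
rows(o,[(.049,.29,40),(.053,.233,40),(.043,.233,40),(.029,.233,40)])
E
```

```text
time: 3.05
ee_pos: [0.6873, 0.0249, 0.3109]
tcp_rot: [-90.0, -40.0, -1.4]
wrist_force: [0.5, 0.8, -0.5]
opening: 0.0002
3.05 [ 29.   -7.9 310.9  40. ] [  3.4 -15.6  -9.5  56.1  -3.1  93.7] [ 0.5  0.8 -0.5] 0.00016714157820932863
(0.049, 0.29, 40) [1.9, 28.9, -0.1] [-0.0, -0.0, 0.0]
(0.053, 0.233, 40) [-31.7, 75.1, -0.2] [-0.0, -0.0, 0.0]
(0.043, 0.233, 40) [-39.3, 68.7, -0.2] [-0.0, -0.0, 0.0]
(0.029, 0.233, 40) [-50.1, 59.7, -0.2] [-0.0, -0.0, 0.0]
```

```bash
python3 -m inch '[[[2,29,0],[0,0,0],0],[[-15,52,0],[0,0,0],0],[[-31,75,0],[0,0,0],0],[[-31,75,0],[0,0,0],0],[[-31,75,0],[0,0,0],0]]'; python3 - <<'E'
from workcell import bot
from h import *
o=bot.get_obs(); print(o["time"],case(o),np.round(o["wrist_force"],1))
t=bot.camera("scene"); cv2.imwrite("pics/s3.png",cv2.resize(t["frame"][100:250,190:340,::-1],(600,600),interpolation=cv2.INTER_CUBIC))
rows(bot.get_obs(),[(.029,.233,40)])
E
```

```text
time: 3.55
ee_pos: [0.7115, 0.0246, 0.2356]
tcp_rot: [-90.0, -40.1, -1.4]
wrist_force: [-0.2, 0.6, 0.7]
opening: -0.0001
3.55 [ 53.2  -7.6 235.6  40.1] [-0.2  0.6  0.7]
(0.029, 0.233, 40) [-21.4, -13.0, -0.4] [-0.001, -0.0, 0.004]
```

View pics/s3.png

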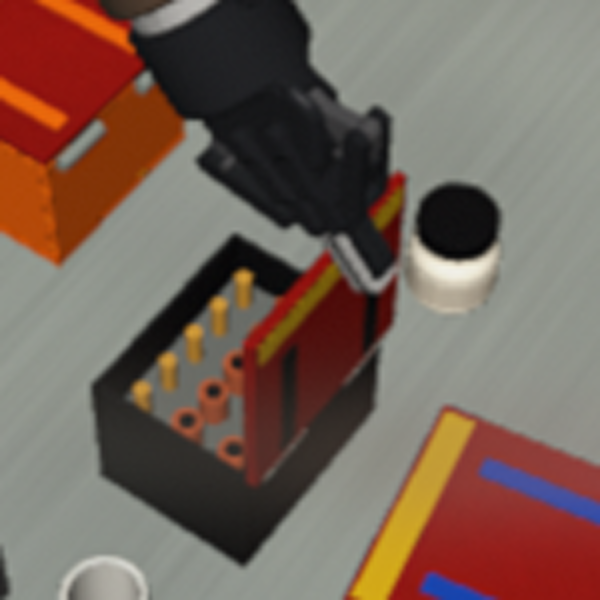

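The tip at crop (375,285) is hooked behind the lid's upper edge, and the jar and other things are clear. I'll pull gently to about 1.42 rad and check.

```bash
python3 -m inch '[[[-6,-5,0],[0,0,0],0],[[-12,-9,0],[0,0,0],0],[[-17,-12,0],[0,0,0],0],[[-20,-14,0],[0,0,0],0],[[-23,-17,0],[0,0,0],0],[[-26,-19,0],[0,0,0],0],[[-29,-21,0],[0,0,0],0],[[-32,-23,0],[0,0,0],0],[[-34,-25,0],[0,0,0],0],[[-36,-26,0],[0,0,0],0],[[-36,-26,0],[0,0,0],0]]'; python3 - <<'E'
from workcell import bot
from h import *
o=bot.get_obs(); print(o["time"],case(o),np.round(o["wrist_force"],1))
t=bot.camera("top"); s=bot.camera("scene")
a=cv2.resize(t["frame"][130:210,210:290,::-1],(400,400),interpolation=cv2.INTER_CUBIC);b=cv2.resize(s["frame"][135:235,200:300,::-1],(400,400),interpolation=cv2.INTER_CUBIC)
for im,p,x0,y0,k in((a,t,210,130,5),(b,s,200,135,4)):
  for th,col in((1.57,(255,255,0)),(1.42,(0,255,0)),(1.3,(255,0,255))):
    L=[]
    for yc in(-.07,.07):
        x=-.135*np.cos(th)+.008*np.sin(th); z=.1+.135*np.sin(th)+.008*np.cos(th)
        L.append(pose(x,z,0,yc)[0])
    q=((proj(p,L)-[x0,y0]+.5)*k).astype(int); cv2.line(im,tuple(map(int,q[0])),tuple(map(int,q[1])),col,1)
cv2.imwrite("pics/c4.png",np.hstack([a,b]))
E
```

```text
time: 4.7
ee_pos: [0.6676, 0.0257, 0.2335]
tcp_rot: [-89.9, -40.2, -1.4]
wrist_force: [-0.1, -0.5, 0.5]
opening: 0.0001
4.7 [  9.3  -7.6 233.5  40.2] [-0.1 -0.5  0.5]
```

View pics/c4.png

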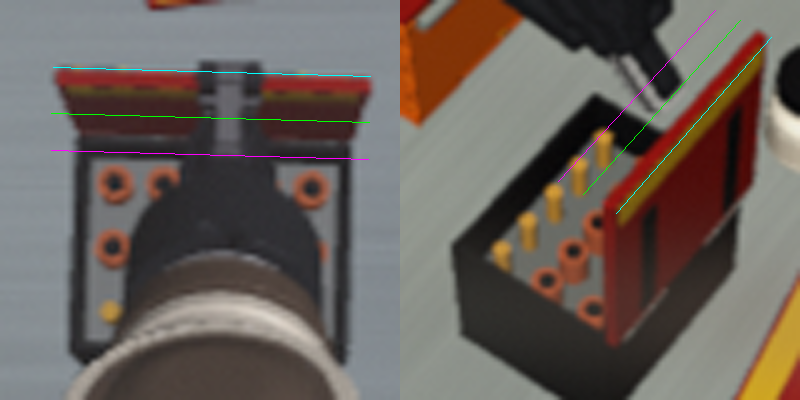

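The lid is still at about 1.57 (cyan line), and the tip seems to have passed over or short of the edge. I'll check where the tip really lies against the TCP.

```bash
python3 - <<'E'
from workcell import bot
from h import *
s=bot.camera("scene"); t=bot.camera("top")
print("then",proj(s,[.7115,.0246,.2356]),"tip seen 284.5,172.5")
o=bot.get_obs(); P=np.array(o["ee_pos"]); M=rot(o["tcp_rot"])
a=cv2.resize(s["frame"][140:200,240:300,::-1],(600,600),interpolation=cv2.INTER_CUBIC)
for e,c in((0,(0,255,0)),(14.5,(255,255,0)),(-14.5,(255,0,255))):
    L=np.array([P+M@np.array([e,y,0])/1e3 for y in(0,-40)]); q=((proj(s,L)-[240,140]+.5)*10).astype(int); print(e,proj(s,L).round(1).tolist()); cv2.line(a,tuple(map(int,q[0])),tuple(map(int,q[1])),c,1)
cv2.imwrite("pics/c5.png",a)
E
```

```text
then [[290.07047591 177.94555367]] tip seen 284.5,172.5
0 [[272.2, 168.4], [262.2, 153.2]]
14.5 [[276.9, 168.2], [266.8, 152.8]]
-14.5 [[267.7, 168.6], [257.7, 153.6]]
```

View pics/c5.png

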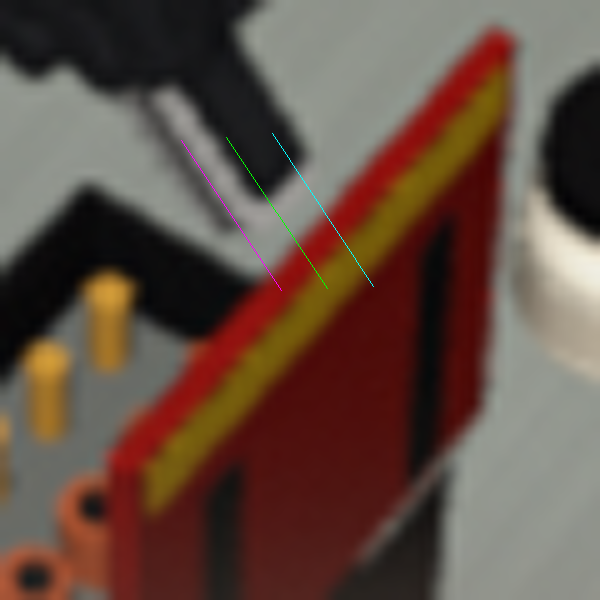

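```bash
python3 - <<'E'
from workcell import bot
from h import *
from scipy.optimize import least_squares
s=bot.camera("scene"); t=bot.camera("top"); o=bot.get_obs(); M=rot(o["tcp_rot"]); P=np.array(o["ee_pos"])
r=least_squares(lambda X:np.r_[proj(s,X)-[267.7,157],proj(t,X)-[255.5,141.9]].ravel(),P)
print(r.x,r.fun.round(2),"tool mm",((r.x-P)@M*1e3).round(1))
print(proj(t,P),[proj(t,P+M@np.array([e,y,0])/1e3).round(1).tolist() for e in(0,14.5) for y in(0,-20)])
w=bot.camera("wrist"); a=s["frame"][130:190,230:290,::-1]; b=t["frame"][120:180,225:285,::-1]
q=lambda x:cv2.resize(x,(400,400),interpolation=cv2.INTER_CUBIC)
cv2.imwrite("pics/c6.png",np.hstack([cv2.resize(w["frame"][:,:,::-1],(400,400)),q(b)]))
E
```

```text
[0.66107579 0.02308782 0.26975611] [ 1.56 -0.31  1.13  1.26] tool mm [ 18.3 -32.   -2.7]
[[255.38123817 143.48654347]] [[[255.4, 143.5]], [[255.2, 147.9]], [[255.5, 137.6]], [[255.4, 142.0]]]
```

View pics/c6.png

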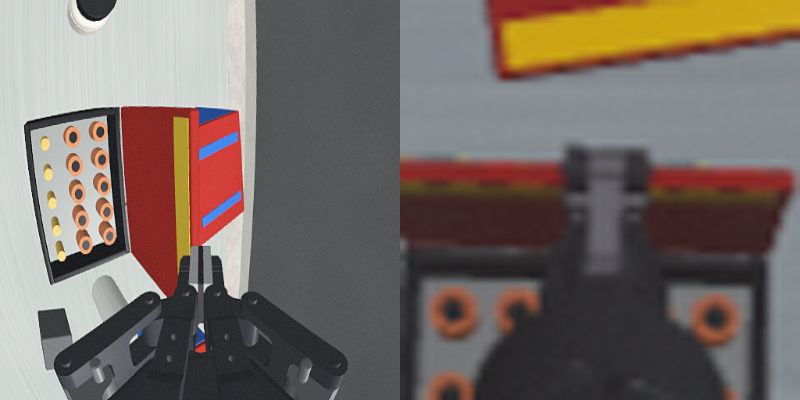

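In the wrist view the pads' thin tips (203,248) just clear the lid's edge, so the real tip lies about 15 to 20 mm short of the nominal TCP. I'll hook about 20 mm deeper and pull again.

```bash
python3 -m inch '[[[11,-13,0],[0,0,0],0],[[48,18,0],[0,0,0],0],[[40,32,0],[0,0,0],0],[[28,46,0],[0,0,0],0],[[28,46,0],[0,0,0],0],[[24,43,0],[0,0,0],0],[[20,39,0],[0,0,0],0],[[16,36,0],[0,0,0],0],[[13,33,0],[0,0,0],0],[[10,30,0],[0,0,0],0],[[7,28,0],[0,0,0],0],[[4,25,0],[0,0,0],0],[[1,23,0],[0,0,0],0],[[1,23,0],[0,0,0],0]]'; python3 - <<'E'
from workcell import bot
from h import *
o=bot.get_obs(); print(o["time"],case(o),np.round(o["wrist_force"],1))
t=bot.camera("top"); s=bot.camera("scene")
a=cv2.resize(t["frame"][130:210,210:290,::-1],(400,400),interpolation=cv2.INTER_CUBIC);b=cv2.resize(s["frame"][135:235,200:300,::-1],(400,400),interpolation=cv2.INTER_CUBIC)
for im,p,x0,y0,k in((a,t,210,130,5),(b,s,200,135,4)):
  for th,col in((1.57,(255,255,0)),(1.42,(0,255,0)),(1.3,(255,0,255))):
    L=[]
    for yc in(-.07,.07):
        x=-.135*np.cos(th)+.008*np.sin(th); z=.1+.135*np.sin(th)+.008*np.cos(th)
        L.append(pose(x,z,0,yc)[0])
    q=((proj(p,L)-[x0,y0]+.5)*k).astype(int); cv2.line(im,tuple(map(int,q[0])),tuple(map(int,q[1])),col,1)
cv2.imwrite("pics/c7.png",np.hstack([a,b]))
E
```

```text
time: 6.45
ee_pos: [0.683, 0.0253, 0.2164]
tcp_rot: [-89.9, -40.2, -1.4]
wrist_force: [-0.1, -0.1, -0.5]
opening: 0.0003
6.45 [ 24.7  -7.6 216.4  40.2] [-0.1 -0.1 -0.5]
```

View pics/c7.png

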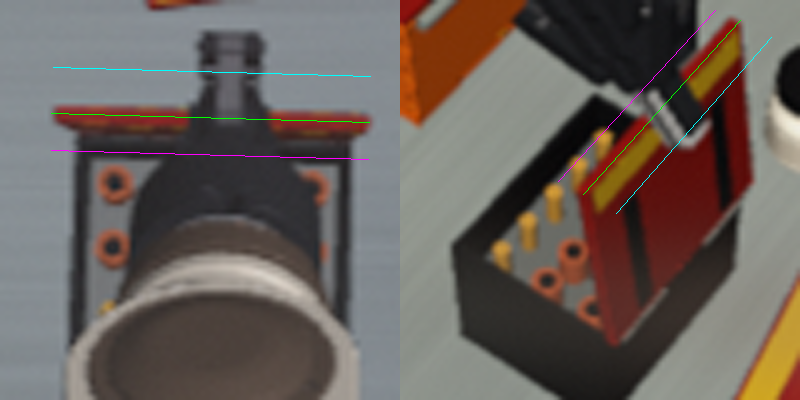

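The lid is at about 1.42 rad, with the shell in contact 38 mm behind the TCP, and the hook works. Next, in one go, I'll pull on to about 1.21, retract, pass over the edge and come in underneath to catch at about 0.8.

```bash
python3 -m inch '[[[-3,-2,0],[0,0,0],0],[[-6,-4,0],[0,0,0],0],[[-9,-5,0],[0,0,0],0],[[-12,-7,0],[0,0,0],0],[[-15,-9,0],[0,0,0],0],[[-18,-10,0],[0,0,0],0],[[-22,-12,0],[0,0,0],0],[[-25,-14,0],[0,0,0],0],[[-22,-42,0],[0,0,0],0],[[-20,-69,0],[0,0,0],0],[[-58,-92,0],[0,0,0],0],[[-95,-115,0],[0,0,0],0],[[-125,-82,0],[0,0,0],0],[[-122,-41,0],[0,0,0],0],[[-118,-22,0],[0,0,0],0],[[-118,-22,0],[0,0,0],0]]'; cat > ov.py <<'E'
from workcell import bot
from h import *
import sys
o=bot.get_obs(); print(o["time"],case(o),np.round(o["wrist_force"],1))
t=bot.camera("top"); s=bot.camera("scene")
a=cv2.resize(t["frame"][130:220,205:295,::-1],(400,400),interpolation=cv2.INTER_CUBIC);b=cv2.resize(s["frame"][135:235,200:300,::-1],(400,400),interpolation=cv2.INTER_CUBIC)
for im,p,x0,y0,k in((a,t,205,130,400/90),(b,s,200,135,4)):
  for th,col in zip(eval(sys.argv[2]),((255,255,0),(0,255,0),(255,0,255))):
    x=-.135*np.cos(th)+.008*np.sin(th); z=.1+.135*np.sin(th)+.008*np.cos(th)
    q=((proj(p,[pose(x,z,0,y)[0] for y in(-.07,.07)])-[x0,y0]+.5)*k).astype(int); cv2.line(im,tuple(map(int,q[0])),tuple(map(int,q[1])),col,1)
cv2.imwrite(f"pics/{sys.argv[1]}.png",np.hstack([a,b]))
E
python3 ov.py c8 '(1.1,0.95,0.8)'
```

```text
time: 8.15
ee_pos: [0.5784, 0.0277, 0.1536]
tcp_rot: [-90.0, -39.9, -1.4]
wrist_force: [-0.4, 0.0, -0.4]
opening: 0.0003
8.15 [-80.   -7.8 153.6  39.9] [-0.4  0.  -0.4]
```

View pics/c8.png

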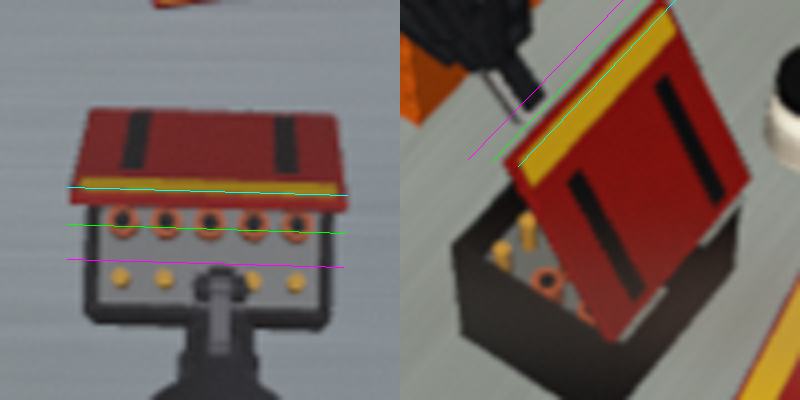

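The lid is falling at about 1.05 rad and the finger is already beneath it. I'll hold for the landing and track the angle numerically from the yellow stripe.

```bash
cat > th.py <<'E'
from workcell import bot
from h import *
from scipy.optimize import minimize_scalar
def theta(n="top"):
    p=bot.camera(n); h=cv2.cvtColor(p["frame"],cv2.COLOR_RGB2HSV).astype(int)
    m=(h[...,0]>18)&(h[...,0]<32)&(h[...,1]>130)&(h[...,2]>70)
    B=np.zeros_like(m)
    if n=="top": B[138:218,215:292]=1
    else: B[140:300,195:292]=1
    m=(m&B).astype(np.uint8); k,l,st,ce=cv2.connectedComponentsWithStats(m)
    if k<2: return None
    i=1+st[1:,4].argmax(); c=ce[i]
    # stripe centre on the outer face, ~8 mm from the edge
    f=lambda th:np.linalg.norm(proj(p,pose(-.125*np.cos(th)+.008*np.sin(th),.1+.125*np.sin(th)+.008*np.cos(th),0,0)[0])[0]-c)
    r=min((minimize_scalar(f,bounds=b,method="bounded") for b in((-.1,.8),(.6,1.6))),key=lambda r:r.fun)
    return round(r.x,3),round(r.fun,1),int(st[i,4])
if __name__=="__main__":
    o=bot.get_obs(); print(o["time"],case(o),np.round(o["wrist_force"],1),theta("top"),theta("scene"))
E
python3 th.py; python3 -m inch '[[[0,0,0],[0,0,0],0],[[0,0,0],[0,0,0],0],[[0,0,0],[0,0,0],0],[[0,0,0],[0,0,0],0]]' >/dev/null; python3 th.py
```

```text
8.25 [-79.8  -7.6 156.9  40.1] [-0.6  0.   0. ] (np.float64(1.067), np.float64(0.8), 149) (np.float64(1.018), np.float64(1.6), 336)
8.75 [-79.4  -7.5 158.6  40.3] [ 1.   0.4 -0.2] (np.float64(0.901), np.float64(0.4), 227) (np.float64(0.824), np.float64(1.7), 362)
```

```bash
python3 -m inch '[[[0,0,0],[0,0,0],0],[[0,0,0],[0,0,0],0],[[0,0,0],[0,0,0],0]]' >/dev/null; python3 th.py;python3 -m inch '[[[0,0,0],[0,0,0],0],[[0,0,0],[0,0,0],0],[[0,0,0],[0,0,0],0],[[0,0,0],[0,0,0],0]]' >/dev/null; python3 th.py
```

```text
9.15 [-79.5  -7.6 158.2  40.2] [-2.2  0.2  0.7] (np.float64(0.819), np.float64(0.6), 254) (np.float64(0.761), np.float64(1.5), 367)
9.65 [-79.5  -7.6 158.2  40.2] [0.6 0.4 0.3] (np.float64(0.818), np.float64(0.8), 254) (np.float64(0.761), np.float64(1.5), 367)
```

It landed and is still at about 0.79 rad, and the finger offset matches my model. I'll hold 0.5 s more, then lower at about 0.2 rad/s.

```bash
python3 -m inch '[[[0,0,0],[0,0,0],0],[[0,0,0],[0,0,0],0],[[0,0,0],[0,0,0],0],[[0,0,0],[0,0,0],0],[[0,0,0],[0,0,0],0],[[-2,0,0],[0,0,0],0],[[-5,0.5,0],[0,0,0],0],[[-8,1,0],[0,0,0],0],[[-10.5,1,0],[0,0,0],0],[[-13,1.5,0],[0,0,0],0],[[-16,2,0],[0,0,0],0],[[-18.5,3,0],[0,0,0],0],[[-21,3.5,0],[0,0,0],0],[[-24,4,0],[0,0,0],0],[[-26.5,5,0],[0,0,0],0],[[-29,6,0],[0,0,0],0],[[-31.5,6.5,0],[0,0,0],0],[[-34,7.5,0],[0,0,0],0],[[-37,8,0],[0,0,0],0],[[-39,9,0],[0,0,0],0]]'; python3 th.py; python3 - <<'E'
from workcell import bot
from h import *
rows(bot.get_obs(),[((-135*np.cos(t)+15.5)/1e3,(100+135*np.sin(t)-38)/1e3,40.) for t in (.5,.4,.3,.2,.1,0,-.04)])
E
```

```text
time: 11.75
ee_pos: [0.5547, 0.0285, 0.1258]
tcp_rot: [-89.9, -40.2, -1.4]
wrist_force: [-1.0, 0.1, 0.3]
opening: -0.0004
11.75 [-103.7   -7.5  125.8   40.2] [-1.   0.1  0.3] (np.float64(0.534), np.float64(0.3), 334) (np.float64(0.451), np.float64(0.6), 383)
(np.float64(-0.10297364585520032), np.float64(0.1267224477115674), 40.0) [1.4, -0.3, -0.5] [-0.001, -0.0, 0.004]
(np.float64(-0.10884323419038949), np.float64(0.11457147621166783), 40.0) [-10.9, 5.1, -0.5] [-0.001, -0.0, 0.004]
(np.float64(-0.11347042603195681), np.float64(0.10189522789928082), 40.0) [-22.6, 11.8, -0.5] [-0.001, -0.0, 0.004]
(np.float64(-0.11680898800856761), np.float64(0.08882035965733326), 40.0) [-33.6, 19.7, -0.5] [-0.001, -0.0, 0.004]
(np.float64(-0.1188255623125335), np.float64(0.0754775112473218), 40.0) [-43.8, 28.6, -0.5] [-0.001, -0.0, 0.004]
(np.float64(-0.1195), np.float64(0.062), 40.0) [-53.0, 38.4, -0.5] [-0.001, -0.0, 0.004]
(np.float64(-0.11939201439923201), np.float64(0.05660143988480439), 40.0) [-56.4, 42.6, -0.5] [-0.001, -0.0, 0.004]
```

```bash
python3 -m inch '[[[-2,1,0],[0,0,0],0],[[-4.5,2,0],[0,0,0],0],[[-7,3,0],[0,0,0],0],[[-9.5,4.5,0],[0,0,0],0],[[-12,5.5,0],[0,0,0],0],[[-14.5,7,0],[0,0,0],0],[[-16.5,8,0],[0,0,0],0],[[-19,10,0],[0,0,0],0],[[-21.5,11,0],[0,0,0],0],[[-23.5,12.5,0],[0,0,0],0],[[-26,14,0],[0,0,0],0],[[-28,15.5,0],[0,0,0],0],[[-30,17,0],[0,0,0],0],[[-32.5,19,0],[0,0,0],0],[[-34.5,20.5,0],[0,0,0],0],[[-36.5,22,0],[0,0,0],0],[[-38.5,24,0],[0,0,0],0],[[-40.5,26,0],[0,0,0],0],[[-41.5,27,0],[0,0,0],0]]'; python3 th.py; python3 ov.py c9 '(0.3,0.15,0.0)';python3 - <<'E'
from workcell import bot
from h import *
rows(bot.get_obs(),[((-135*np.cos(t)+15.5)/1e3,(100+135*np.sin(t)-38)/1e3,40.) for t in (.1,.05,0,-.05,-.1)])
E
```

```text
time: 13.75
ee_pos: [0.54, 0.0289, 0.0775]
tcp_rot: [-89.9, -40.2, -1.4]
wrist_force: [-3.5, -0.1, -0.3]
opening: -0.0002
13.75 [-118.4   -7.5   77.5   40.1] [-3.5 -0.1 -0.3] (np.float64(0.22), np.float64(0.2), 361) (np.float64(0.086), np.float64(0.0), 330)
13.85 [-118.4   -7.5   77.5   40.1] [-3.5 -0.3 -0.4]
(np.float64(-0.1188255623125335), np.float64(0.0754775112473218), 40.0) [-2.0, 1.5, -0.5] [-0.001, -0.0, 0.003]
(np.float64(-0.11933128515332043), np.float64(0.06874718785154157), 40.0) [-6.7, 6.3, -0.5] [-0.001, -0.0, 0.003]
(np.float64(-0.1195), np.float64(0.062), 40.0) [-11.2, 11.3, -0.5] [-0.001, -0.0, 0.003]
(np.float64(-0.11933128515332043), np.float64(0.05525281214845843), 40.0) [-15.4, 16.6, -0.5] [-0.001, -0.0, 0.003]
(np.float64(-0.1188255623125335), np.float64(0.0485224887526782), 40.0) [-19.3, 22.1, -0.5] [-0.001, -0.0, 0.003]
```

View pics/c9.png

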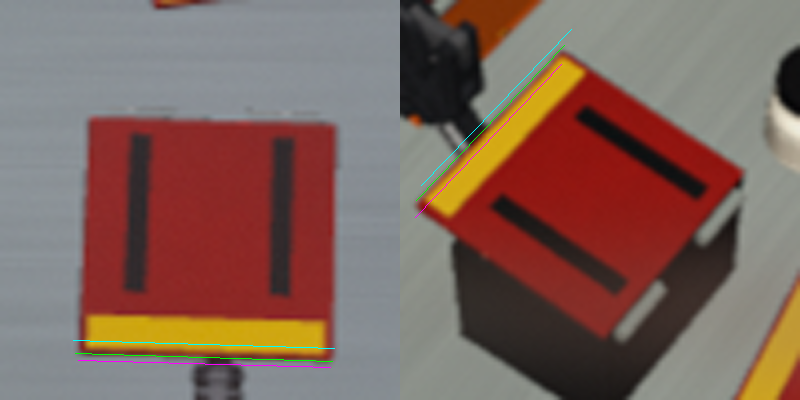

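Lid at about 0.1 rad, carried at its edge (stripe at scene-crop (500,140)). A 3.5 N force along -x suggests friction wedging or the tip near the case front, so I'll ease the finger back along its own axis while going on down.

```bash
python3 -m inch '[[[0,-2,0],[0,0,0],0],[[-1,-4,0],[0,0,0],0],[[-2,-4,0],[0,0,0],0],[[-3.5,-4,0],[0,0,0],0],[[-5,-3,0],[0,0,0],0],[[-5,-3,0],[0,0,0],0]]'; python3 th.py
```

```text
time: 14.55
ee_pos: [0.5341, 0.029, 0.0765]
tcp_rot: [-89.9, -40.1, -1.4]
wrist_force: [-0.9, 0.0, -1.9]
opening: 0.0001
14.55 [-124.3   -7.5   76.5   40.1] [-0.9  0.  -1.9] (np.float64(0.176), np.float64(0.4), 363) (np.float64(0.029), np.float64(0.1), 321)
```

```bash
python3 -m inch '[[[-1,0.5,0],[0,0,0],0],[[-2,1,0],[0,0,0],0],[[-3,1.5,0],[0,0,0],0],[[-4,2,0],[0,0,0],0],[[-5,2.5,0],[0,0,0],0],[[-6,2.5,0],[0,0,0],0],[[-6,2.5,0],[0,0,0],0]]'; python3 th.py; python3 -m inch '[[[-1,0.5,0],[0,0,0],0],[[-2,1,0],[0,0,0],0],[[-3,1,0],[0,0,0],0],[[-4,1,0],[0,0,0],0],[[-4,1,0],[0,0,0],0]]'; python3 th.py
```

```text
time: 15.35
ee_pos: [0.5311, 0.0291, 0.0707]
tcp_rot: [-89.9, -40.1, -1.4]
wrist_force: [-0.2, 0.1, 0.4]
opening: 0.0001
15.35 [-127.3   -7.5   70.7   40.1] [-0.2  0.1  0.4] (np.float64(0.157), np.float64(0.4), 359) (np.float64(-0.018), np.float64(0.1), 310)
time: 15.95
ee_pos: [0.5287, 0.0292, 0.0674]
tcp_rot: [-89.9, -40.1, -1.4]
wrist_force: [-0.1, -0.5, -0.3]
opening: 0.0
15.95 [-129.7   -7.6   67.4   40.1] [-0.1 -0.5 -0.3] (np.float64(0.157), np.float64(0.4), 359) (np.float64(-0.018), np.float64(0.1), 311)
```

The lid angle is unchanged while the finger went lower, so it is shut and the finger is free. I'll withdraw down and away, then back.

```bash
python3 -m inch '[[[-4,-2,0],[0,0,0],0],[[-8,-6,0],[0,0,0],0],[[-12,-12,0],[0,0,0],0],[[-14,-24,0],[0,0,0],0],[[-14,-44,0],[0,0,0],0],[[-14,-68,0],[0,0,0],0],[[-14,-95,0],[0,0,0],0],[[-14,-120,0],[0,0,0],0],[[-10,-150,0],[0,0,0],0],[[5,-180,0],[0,0,0],0],[[20,-210,0],[0,0,0],0],[[20,-210,0],[0,0,0],0],[[20,-210,0],[0,0,0],0],[[20,-210,0],[0,0,0],0]]'; python3 th.py; python3 ov.py c10 '(0.0,)'; python3 - <<'E'
from workcell import bot
from h import *
p=bot.camera("top")
for t in ["paste_jar","tube_offcut","weld_block"]:
    for d in bot.search_frame(p,t)[:1]:
        b=d["box"]; print(t,np.round(back(p,[[(b[0]+b[2])/2,(b[1]+b[3])/2]],.05),3))
E
```

```text
time: 17.45
ee_pos: [0.4444, 0.0409, 0.2523]
tcp_rot: [-90.5, -37.6, -1.4]
wrist_force: [-0.2, -0.5, 0.2]
opening: 0.0001
17.45 [-214.2    2.1  252.3   37.6] [-0.2 -0.5  0.2] (np.float64(0.157), np.float64(0.4), 359) (np.float64(-0.02), np.float64(0.1), 309)
17.55 [-214.2    2.1  252.    37.6] [ 0.6  0.1 -0.2]
paste_jar [[0.645 0.216 0.05 ]]
weld_block [[ 0.52  -0.141  0.05 ]]
```

View pics/c10.png

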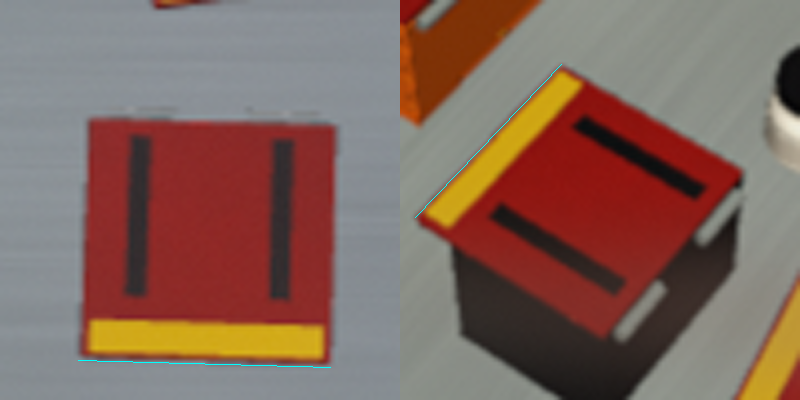

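The lid edge coincides with the θ=0 line in both views, and the hand is clear. The tube was missed in that detection, so I'll check it against the first picture and then hand in.

```bash
python3 - <<'E'
from workcell import bot
from h import *
p=bot.camera("top"); a=cv2.imread("pics/top1.png").astype(int); b=cv2.resize(p["frame"][:,:,::-1],(768,576)).astype(int)
d=abs(a-b).max(2)
for n,(x,y) in {"jar":(275,248),"tube":(476,255),"block":(482,320)}.items():
    q=d[y-25:y+25,x-25:x+25]; print(n,q.mean().round(1),(q>50).sum())
s=bot.camera("scene"); print([np.round(e["box"]).tolist() for e in bot.search_frame(s,"tube_offcut")[:1]])
E
```

```text
jar 2.7 0
tube 2.9 0
block 2.6 0
[[207.0, 238.0, 228.0, 278.0]]
```

```bash
python3 -c "
from workcell import bot
bot.job_done()"
```

```text
the job is handed in; nothing more can be done
```

The black case is shut, and I handed the job in at about 18 s on the robot's clock.

**What I did:** I pulled the lid forward with the closed fingertips until it fell. I caught it from beneath on the outside of a finger at about 0.79 rad and held it still for about 1 s. I then lowered it at about 0.2 rad/s until it was shut and took the hand away.

**Last checks:**
- **Lid:** the edge lies on the drawn shut line in both camera views.
- **Wrist force:** it reads only noise, and the hand is clear of everything.
- **Jar, tube and block:** unchanged from the first top picture.

**Problems and disagreements:**
- **First pull missed:** it passed just over the lid's edge, because the visible fingertip ends about 15 to 20 mm short of the nominal TCP. I hooked deeper and the second pull worked.
- **Brief 3.5 N force:** this came up at about 0.1 rad, either from friction at the lid edge or from the tip near the case front. I eased the finger back along its own axis and the force fell to about 2 N.
- **Angle estimates differ near shut:** the rough reading from the yellow stripe in the top view was 0.16 rad, while the scene view gave -0.02. I trusted the scene value, since the drawn lines agreed with it.
- **Tube detection:** the network missed the tube in the last top picture. A pixel comparison and the scene view both confirmed it had not moved.

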